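# Sheathe the hosel reamers, gauge the bore and square up the putter face

### The arm

A 6-joint arm with a two-finger parallel gripper is mounted at the origin on the work surface. World frame = base frame: x ahead of the robot, y to its left, z up, the work surface at z = 0. Lengths are in mm, angles in rad, forces in N, time in s.
With the tool pointing down it reaches from about 275 to 750 mm from the base axis. Payload 10.2 kg.
Tool frame: the origin (TCP) lies midway between the tips of the shut fingers; the grasp point (between the pads) lies 19 mm behind it; z points along the fingers, y is the line along which they close (so a half turn about z gives the same grasp; the last joint's range is limited). The gripper opens to 85 mm and grips with 20 to 120 N. Pads are 22 mm wide; open, the fingers measure 114 mm over their backs; the gripper's body (76 mm by 85 mm) begins 54 mm behind the grasp point. The pads swing forward as they close: fully open they stand 13 mm farther back than shut.
Start: joints at [-1.474, 0.313, 1.498, -0, 1.331, -0.223], TCP at [165.035, -498.392, 231.294] pointing down, gripper open.
Joint ranges: [-2.94, 2.94], [-0.97, 2.17], [0.19, 2.56], [-1.23, 4.37], [0.02, 3.11], [-2.88, 2.88]. Speed limits (rad/s): [2.39, 2.39, 3.01, 3.14, 3.14, 3.14].

### API

Orientations are given as a unit quaternion [w, x, y, z].
In Python, from rig import ctrl, capture, camera_info gives the robot as it stands.
- The arm moves only by the tool apply_moves, never from a script. Its argument "targets" is a list of rows, each a list of 3 entries, a list of its own where there are three numbers: the finger opening in mm, from 0 to 85.4, then the shift along the world's x, y, z in mm, then the turn, a rotation vector about the world's x, y, z in degrees. In form: [[grip, [dx, dy, dz], [rx, ry, rz]], ...]. A call has 1 to 20 rows; each row is the pose to reach, as a shift and turn from the pose commanded when the call began; what a row does not reach only later rows make up. A row lasts 1/10 s, in which the tool goes at most 50 mm and 8.59 degrees, less where a joint would pass 70% of its speed; a pose out of reach is approached as far as the arm can. A call with a gripper value outside its range is refused whole. The fingers move at their own pace and stop on an object; "squeeze" is the grip in N (left out, the last holds). Time passes only in rows, so rows that repeat a pose let the fingers close. It gives the time, the measured TCP pose, the force, the opening and the grip force at its end, in the units of the state.
- ctrl.sense(): the state, without advancing time (a new reading comes with each control period).
- capture(name): name is "scene" or "side" or "wrist"; returns (picture, depth): 480x640x3 uint8, blue, green, red; 480x640 float32, mm along the optical axis (not along the pixel's ray), 0 where there is no reading.
- camera_info(name): a dict with "vfov" (degrees; the focal length in pixels is half the picture's height over the tangent of half this angle, whatever the lens; pixels are square), "cx", "cy" (the principal point, pixels), "k1" (the pictures are not rectified: a ray, as slopes to the right and down, at radius r is drawn at 1 + k1 r^2 times it, then the intrinsics apply), "extrinsics" (4x4, takes a point from camera to world coordinates). Camera axes: x right, y down, z forward; pixel columns grow to the right and rows downward; lengths in mm; the calibration is good to about 2 mm. A picture is of the moment at which its call begins: read the wrist's pose just before it. camera_info takes no time and is no camera call; for the wrist camera it gives the pose at the moment of the call.
- ctrl.finish_job(): hands the job in; it is judged then, once.
The state is a dict: "time_s": time; "joints": joint angles; "dq": joint speeds; "tau": joint torques, N m; "eef_pos": TCP position; "ee_rot": TCP orientation; "force": force on the tool from outside, world axes, zero at the start; "wrist_torque": the same for the moment, N m; "grip_width": opening from 0.0 (shut) to 1.0 (fully open); "grip_force": force on a finger pad.
Only numpy, scipy, OpenCV 4.12 (cv2) and the standard library are available. Lean on these libraries where they do the work, as an engineer would, in place of code of your own. Each camera call takes 0.05 s, during which the arm holds its last target. There are 200 camera calls.

### The job

The hosel of this putter head has just been reamed. Put every reamer in the bench block away tip down, all the way into a guard tube of its own, and push the brass-handled plug gauge fully down into the hosel. Once the gauge is home, lay the engineer's square flat on the bench with the outer face of its stock flush along the middle of the putter face, blade pointing straight out in front, and leave it there, with everything else on the bench left where it is.

Things in the scene. Friction and masses are not known exactly. Their poses are not given: they have to be found in the camera images.
- vise: blue head vise, fixed, holding a steel blade putter head (112 mm long) with its shaft bore plumb. Origin on the bench top under the middle of the striking face, a vertical plane at x = 0 looking along -x; y runs along the face, heel +y. Clear bare bench in front. Vise plate 156 mm wide (y), x 5 to 100 mm; jaws at y +-58 to 77 mm, 58 mm high; screw handle out to y -107 mm
- face (a point): middle of the striking face, 12 mm above the bench; axes as the vise. The face is 26 mm high and sits toe up by 10 degrees: its lower edge is 5 mm above the bench at the heel, 24 mm at the toe
- hosel (a point): centre of the mouth of the upright hosel (steel tube) at the heel end of the putter head, 86 mm above the bench, 12 mm behind the face plane and 34 mm towards the heel; vertical bore 10.6 mm wide, 40 mm deep, coned out to about 13.5 mm at the mouth; z up, axes as the vise
- block: fixed wooden bench block 196 x 46 x 70 mm, origin at the middle of its underside, five upright 10.5 mm holes in a row along its x axis at -76, -38, 0, 38, 76 mm, in which the tools hang by their shoulders at the start
- tube_stand: fixed black stand 176 x 52 mm with four clear guard tubes (17 mm outside, 82 mm high, yellow rim) in a row along its x axis; origin at the middle of its underside
- square: loose engineer's square lying flat, about 0.4 kg. Dark stock 90 mm long (y), x -26 to 0, 24 mm high; bright blade 5 mm thick, x -26 to -121, y -45 to -19 mm, its underside 9.5 mm above the bench. Origin: underside, middle of the stock's outer long face, which looks along +x, away from the blade. Lifted by the blade's two edges near the stock (x -46, y -32 mm)
- square_a (a point): point on the stock's outer face near its end without the blade (x 0, y +42, z 12 mm in the square)
- square_b (a point): point on the stock's outer face near its blade end (x 0, y -42, z 12 mm in the square)
- gauge: plug gauge with a brass handle: straight 8 mm steel plug 38 mm long with a 5 mm taper at the tip, then a flat shoulder and a round handle 16 mm across and 45 mm long. Origin at the tip, z up along it. Home in the hosel when the shoulder sits on the rim. 60 g
- tube0 (a point): centre of a guard tube's mouth, 82 mm above the bench; z up; vertical bore 10.6 mm wide, 70 mm deep, coned out to about 13.5 mm at the mouth
- tube1 (a point): centre of a guard tube's mouth, 82 mm above the bench; z up; vertical bore 10.6 mm wide, 70 mm deep, coned out to about 13.5 mm at the mouth
- tube2 (a point): centre of a guard tube's mouth, 82 mm above the bench; z up; vertical bore 10.6 mm wide, 70 mm deep, coned out to about 13.5 mm at the mouth
- tube3 (a point): centre of a guard tube's mouth, 82 mm above the bench; z up; vertical bore 10.6 mm wide, 70 mm deep, coned out to about 13.5 mm at the mouth
- reamer0: hosel reamer with a red handle: 8 mm steel shank 60 mm long with a 5 mm taper at the tip, then a flat shoulder and a round handle 16 mm across and 45 mm long. Origin at the tip, z up along it. Home in a tube when the shoulder sits on the rim. 50 g. May be absent
- reamer1: hosel reamer with a red handle: 8 mm steel shank 60 mm long with a 5 mm taper at the tip, then a flat shoulder and a round handle 16 mm across and 45 mm long. Origin at the tip, z up along it. Home in a tube when the shoulder sits on the rim. 50 g. May be absent
- reamer2: hosel reamer with a red handle: 8 mm steel shank 60 mm long with a 5 mm taper at the tip, then a flat shoulder and a round handle 16 mm across and 45 mm long. Origin at the tip, z up along it. Home in a tube when the shoulder sits on the rim. 50 g. May be absent
- reamer3: hosel reamer with a red handle: 8 mm steel shank 60 mm long with a 5 mm taper at the tip, then a flat shoulder and a round handle 16 mm across and 45 mm long. Origin at the tip, z up along it. Home in a tube when the shoulder sits on the rim. 50 g. May be absent
- tape: roll of blue tape lying flat, 90 mm across, 24 mm high (not part of the job; origin at the middle of its underside)
- resin: small clear bottle, 44 mm across, 115 mm tall (not part of the job; origin at the middle of its underside)
- hardener: small amber bottle, 44 mm across, 115 mm tall (not part of the job; origin at the middle of its underside)
- iron_head: loose iron club head, 74 mm long, about 71 mm tall (not part of the job; origin at the middle of its underside)
- wire_brush: bench brush, 170 mm long, 42 mm wide, 20 mm high (not part of the job; origin at the middle of its underside)
- mallet: mallet, 220 mm long, head 26 mm high (not part of the job; origin at the middle of its underside)
Not all that is in view belongs to the job. What is shaped like the square but green is not meant.

How it is judged (in metres and radians):
On the way, in this order (a step that is already met when the one before it is completed fails the run):
1. the plug gauge is fully down in the hosel (horizontal distance between gauge and hosel below 0.004 m and z of gauge in the frame of hosel below -0.035 m and angle between gauge's own z axis and vertical below 0.08 rad), for 0.2 s.
2. the square lies flat with its stock flush against the putter face (x of square_a in the frame of face between -0.0025 and 0.0025 m and x of square_b in the frame of face between -0.0025 and 0.0025 m and y of square in the frame of face between -0.015 and 0.015 m and height (world z) of square below 0.003 m and angle between square's own z axis and vertical below 0.03 rad), for 0.3 s.
At the end, for the whole second after the job is handed in: Gauge in the hosel, shoulder within 3 mm of the rim; each reamer present in a guard tube, shoulder within 4 mm of the rim; square flat on the bench, at rest, both ends of its stock within 2.5 mm of the putter face plane and centred on the face within 15 mm (all of step 1 and all of step 2 and ((horizontal distance between reamer0 and tube0 below 0.005 m and z of reamer0 in the frame of tube0 below -0.056 m) or (horizontal distance between reamer0 and tube1 below 0.005 m and z of reamer0 in the frame of tube1 below -0.056 m) or (horizontal distance between reamer0 and tube2 below 0.005 m and z of reamer0 in the frame of tube2 below -0.056 m) or (horizontal distance between reamer0 and tube3 below 0.005 m and z of reamer0 in the frame of tube3 below -0.056 m)) and ((horizontal distance between reamer1 and tube0 below 0.005 m and z of reamer1 in the frame of tube0 below -0.056 m) or (horizontal distance between reamer1 and tube1 below 0.005 m and z of reamer1 in the frame of tube1 below -0.056 m) or (horizontal distance between reamer1 and tube2 below 0.005 m and z of reamer1 in the frame of tube2 below -0.056 m) or (horizontal distance between reamer1 and tube3 below 0.005 m and z of reamer1 in the frame of tube3 below -0.056 m)) and ((horizontal distance between reamer2 and tube0 below 0.005 m and z of reamer2 in the frame of tube0 below -0.056 m) or (horizontal distance between reamer2 and tube1 below 0.005 m and z of reamer2 in the frame of tube1 below -0.056 m) or (horizontal distance between reamer2 and tube2 below 0.005 m and z of reamer2 in the frame of tube2 below -0.056 m) or (horizontal distance between reamer2 and tube3 below 0.005 m and z of reamer2 in the frame of tube3 below -0.056 m)) and ((horizontal distance between reamer3 and tube0 below 0.005 m and z of reamer3 in the frame of tube0 below -0.056 m) or (horizontal distance between reamer3 and tube1 below 0.005 m and z of reamer3 in the frame of tube1 below -0.056 m) or (horizontal distance between reamer3 and tube2 below 0.005 m and z of reamer3 in the frame of tube2 below -0.056 m) or (horizontal distance between reamer3 and tube3 below 0.005 m and z of reamer3 in the frame of tube3 below -0.056 m)) and linear speed of square below 0.01 m/s); the robot touches nothing.
It fails at once if a bystander was pushed more than 30 mm away (distance of any of tape, resin, hardener, iron_head, wire_brush, mallet from where it was at the start of the episode above 0.03 m).
Of reamer0, reamer1, reamer2, reamer3 only 2 to 4 are there at a start; the rules pass over those that are not, and their reading is None.
At some moment in a run one of square may be knocked a few centimetres aside while the robot is not near it.
Once in a run the grip may slacken for a moment while it holds something.
It also fails if it takes over 210 s, if anything falls off the work surface, if the arm or the gripper's body presses on something with over 40 N, if the wrist force passes 120 N, or if a joint passes its speed limit or range.

## Working session

There is one attempt and no reset: what is moved stays moved. The work goes in short steps, Python scripts to look and compute and a tool call to move; the robot and the scene stay as the last step left them, time stands still between calls to the robot, and variables do not carry over. Pictures are saved under pics/ and viewed, at most 14 in all, crops included, and the job is handed in when it is done.

Besides the shell and the picture viewer there is one more tool, called after "Call:" by a JSON object that holds its "name" and its "arguments". apply_moves: Moves the arm, as the interface text tells. Its arguments: {"type":"object","properties":{"targets":{"type":"array","items":{"type":"array"}},"squeeze":{"type":"number"}},"required":["targets"]}

```bash
ls; mkdir -p pics
cat > h.py <<'E'
import numpy as np, cv2
from rig import ctrl, capture, camera_info
def cam(name):
    c=camera_info(name); f=240/np.tan(np.radians(c["vfov"]/2))
    return c,f,np.array(c["extrinsics"],float)
def rays(c,f,uv):
    d=(np.atleast_2d(uv).astype(float)-[c["cx"],c["cy"]])/f
    s=d.copy()
    for _ in range(20):
        s=d/(1+c["k1"]*(s**2).sum(1,keepdims=True))
    return s
def plane(ci,uv,z):
    c,f,E=ci; s=rays(c,f,uv); D=np.c_[s,np.ones(len(s))]@E[:3,:3].T; o=E[:3,3]
    return o+D*((z-o[2])/D[:,2])[:,None]
def cloud(ci,depth):
    c,f,E=ci; v,u=np.mgrid[:480,:640]; s=rays(c,f,np.c_[u.ravel(),v.ravel()])
    P=np.c_[s,np.ones(len(s))]*depth.reshape(-1,1)
    return (P@E[:3,:3].T+E[:3,3]).reshape(480,640,3)
def proj(ci,P):
    c,f,E=ci; p=(np.atleast_2d(P)-E[:3,3])@E[:3,:3]; s=p[:,:2]/p[:,2:]
    return s*(1+c["k1"]*(s**2).sum(1,keepdims=True))*f+[c["cx"],c["cy"]]
E
python3 - <<'E'
from h import *
s=ctrl.sense(); print(s)
for n in ("scene","side","wrist"):
    ci=cam(n); im,d=capture(n); cv2.imwrite(f"pics/{n}0.png",im); np.savez(f"{n}0.npz",im=im,d=d,E=ci[2]); print(n,ci)
E
```

```text
pics
{'time_s': 0.0, 'joints': array([-1.47440994e+00,  3.13477249e-01,  1.49846729e+00, -4.61480256e-06,
        1.33100440e+00, -2.23398452e-01]), 'dq': array([ 0.00153915, -0.00117766, -0.00082502, -0.00092673,  0.00041317,
        0.00041813]), 'tau': array([-1.41340442e-04, -4.12264001e+01, -2.59743780e+01, -1.82861913e-04,
        4.10978770e-03,  1.38850203e-05]), 'eef_pos': array([ 165.00177657, -498.11350728,  230.70976627]), 'ee_rot': array([-6.76917341e-04,  9.87244103e-01,  1.59212503e-01,  4.08006853e-05]), 'force': array([-0.4335273 , -0.13493454,  0.0625242 ]), 'wrist_torque': array([ 0.00740219, -0.00541078, -0.02448692]), 'grip_force': 0.0, 'grip_width': 1.0070238349546945}
scene ({'vfov': 52.18591459285979, 'cx': 321.14712245895714, 'cy': 240.36948640404674, 'k1': -0.04572249115618335, 'extrinsics': array([[ 8.35840870e-01,  3.42987717e-01, -4.28636753e-01,
         1.10005648e+03],
       [ 5.48971528e-01, -5.21436595e-01,  6.53248910e-01,
        -8.14951045e+02],
       [ 5.49463211e-04, -7.81321511e-01, -6.24128508e-01,
         8.48291565e+02],
       [ 0.00000
[... 1431 characters left out ...]
6658e-01, -9.14147478e-01, -2.55527118e-01,
         2.29334840e+02],
       [-9.49188972e-01, -3.03123377e-01, -8.45961832e-02,
        -4.76673525e+02],
       [-1.22855374e-04,  2.69166504e-01, -9.63093650e-01,
         3.73733177e+02],
       [ 0.00000000e+00,  0.00000000e+00,  0.00000000e+00,
         1.00000000e+00]])}, np.float64(356.7677807969445), array([[ 3.14706658e-01, -9.14147478e-01, -2.55527118e-01,
         2.29334840e+02],
       [-9.49188972e-01, -3.03123377e-01, -8.45961832e-02,
        -4.76673525e+02],
       [-1.22855374e-04,  2.69166504e-01, -9.63093650e-01,
         3.73733177e+02],
       [ 0.00000000e+00,  0.00000000e+00,  0.00000000e+00,
         1.00000000e+00]]))
```

View pics/scene0.png

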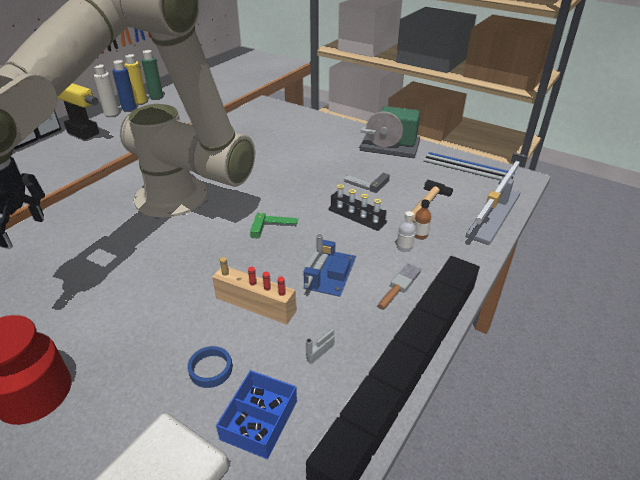

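View pics/side0.png

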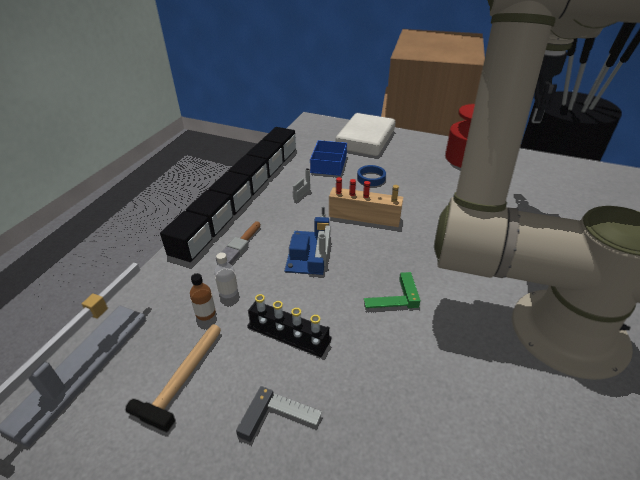

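The scene view shows the block near (255,292), with the brass gauge at (223,265) and three reamers at (252–281, 275–286). The vise is at (328,268), the tube stand at (358,205) and the grey square at (370,182). The side view agrees: stand (290,325), square (275,410), green decoy (395,295).

```bash
cat > m1.py <<'E'
from h import *
import sys
def blobs(mask,amin=8):
    n,l,s,c=cv2.connectedComponentsWithStats(mask.astype(np.uint8)); return [(c[i],s[i],l==i) for i in range(1,n) if s[i,4]>=amin]
for n in ("scene","side"):
    z=np.load(n+"0.npz"); im,d=z["im"],z["d"]; ci=cam(n); C=cloud(ci,d); hsv=cv2.cvtColor(im,cv2.COLOR_BGR2HSV)
    H,S,V=[hsv[...,i].astype(int) for i in range(3)]
    X,Y,Z=C[...,0],C[...,1],C[...,2]
    ws=(X>150)&(X<900)&(abs(Y)<700)&(Z>3)&(Z<180)&(d>0)
    for nm,m in (("red",((H<8)|(H>172))&(S>120)),("yel",(H>15)&(H<35)&(S>110)),("blue",(H>100)&(H<125)&(S>120)),("wood",(H>8)&(H<22)&(S>60)&(S<150))):
        for c,s,mm in blobs(m&ws):
            P=C[mm]; print(n,nm,c.round(),s[4],"med",np.median(P,0).round(),"max z",P[:,2].max().round(),"x",np.percentile(P[:,0],[2,98]).round(),"y",np.percentile(P[:,1],[2,98]).round())
E
python3 m1.py
```

```text
scene red [252. 275.] 105 med [ 524. -222.   99.] max z 118.0 x [515. 529.] y [-227. -212.]
scene red [266. 281.] 111 med [ 561. -218.   99.] max z 117.0 x [553. 567.] y [-222. -208.]
scene red [281. 286.] 112 med [ 598. -213.   96.] max z 117.0 x [590. 605.] y [-216. -203.]
scene red [ 32. 367.] 5095 med [ 353. -649.  108.] max z 170.0 x [274. 375.] y [-697. -596.]
scene yel [352. 191.] 15 med [523. 226.  80.] max z 83.0 x [513. 530.] y [219. 238.]
scene yel [494. 197.] 93 med [887. 369. 116.] max z 121.0 x [870. 894.] y [361. 391.]
scene yel [364. 196.] 14 med [565. 224.  82.] max z 85.0 x [558. 572.] y [215. 233.]
scene yel [377. 201.] 18 med [605. 220.  80.] max z 85.0 x [597. 615.] y [213. 232.]
scene yel [326. 249.] 41 med [565.  23.  25.] max z 37.0 x [557. 575.] y [19. 27.]
scene yel [223. 260.] 28 med [ 447. -231.  114.] max z 118.0 x [440. 452.] y [-236. -224.]
scene yel [224. 268.] 45 med [ 450. -235.   92.] max z 106.0 x [442. 455.] y [-237. -226.]
scene blue [443. 156.] 42 med [624. 693.  11.] max z 15.0 x [575. 670.] y [684. 699.]
scene blue [331. 271.] 1069 med [622. -
[... 2158 characters left out ...]
 [-239. -181.]
side wood [251. 231.] 155 med [773. -25.  18.] max z 24.0 x [768. 784.] y [-62.  10.]
side wood [321. 226.] 65 med [595. -82.  46.] max z 56.0 x [580. 606.] y [-88. -79.]
side wood [198. 289.] 75 med [730. 256.  86.] max z 103.0 x [719. 748.] y [234. 270.]
side wood [ 95. 305.] 378 med [868. 384. 116.] max z 123.0 x [865. 891.] y [368. 396.]
side wood [207. 316.] 14 med [720. 264.  13.] max z 16.0 x [713. 730.] y [251. 269.]
side wood [187. 367.] 1273 med [678. 389.  24.] max z 31.0 x [671. 692.] y [289. 473.]
side wood [265. 390.] 10 med [516. 377.  25.] max z 27.0 x [514. 519.] y [374. 380.]
side wood [261. 397.] 12 med [516. 391.  25.] max z 27.0 x [513. 520.] y [387. 393.]
```

Call:
{"name": "apply_moves", "arguments": {"targets": [[85, [40, 30, 20], [0, 0, 0]], [85, [75, 60, 40], [0, 0, -2]], [85, [110, 90, 50], [0, 0, -4]], [85, [145, 115, 50], [0, 0, -6]], [85, [180, 140, 50], [0, 0, -8]], [85, [215, 170, 50], [0, 0, -10]], [85, [250, 200, 50], [0, 0, -10.8]], [85, [285, 225, 50], [0, 0, -10.8]], [85, [320, 255, 50], [0, 0, -10.8]], [85, [355, 278, 50], [0, 0, -10.8]], [85, [355, 278, 50], [0, 0, -10.8]], [85, [355, 278, 50], [0, 0, -10.8]], [85, [355, 278, 50], [0, 0, -10.8]]]}}

```text
time_s: 1.45
eef_pos: [519.4, -221.0, 281.2]
ee_rot: [-0.0, 0.998, 0.065, -0.0]
force: [0.3, -1.1, 0.8]
grip_width: 0.992
grip_force: 0.0
```

```bash
cat >> h.py <<'E'
def snap(tag):
    s=ctrl.sense(); ci=cam("wrist"); im,d=capture("wrist"); cv2.imwrite(f"pics/{tag}.png",im); np.savez(f"{tag}.npz",im=im,d=d,E=ci[2])
    return s,ci,im,d
def hsvm(im):
    h=cv2.cvtColor(im,cv2.COLOR_BGR2HSV).astype(int); return h[...,0],h[...,1],h[...,2]
def blobs(mask,amin=40):
    n,l,s,c=cv2.connectedComponentsWithStats(mask.astype(np.uint8)); return [(c[i],s[i],l==i) for i in range(1,n) if s[i,4]>=amin]
E
python3 - <<'E'
from h import *
s,ci,im,d=snap("w1"); print(s["eef_pos"],s["ee_rot"],s["time_s"],ci[2][:3,3])
E
```

```text
[ 519.35913691 -221.04715837  281.19747407] [-1.29739221e-05  9.97877796e-01  6.51141055e-02 -2.38400755e-04] 1.45 [ 586.61933976 -212.01262343  424.06842808]
```

View pics/w1.png

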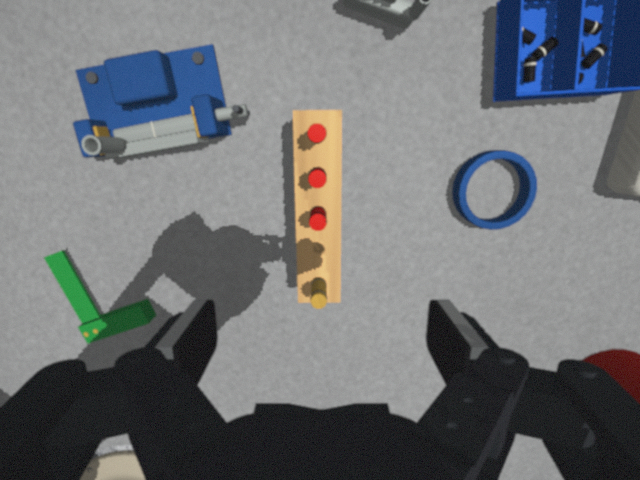

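The wrist view shows reamers at (317,132), (317,178) and (318,219), an empty hole at (317,260) and the gauge at (318,300). The vise is at upper left, with the hosel mouth at (92,145).

```bash
cat > tops.py <<'E'
from h import *
def tops(tag,lo=85,hi=125):
    z=np.load(tag+".npz"); im,d=z["im"],z["d"]; c,f,_=cam("wrist"); ci=(c,f,z["E"]); C=cloud(ci,d); H,S,V=hsvm(im)
    out=[]
    for nm,m in (("red",((H<8)|(H>172))&(S>120)),("yel",(H>15)&(H<32)&(S>90))):
        for cc,s,mm in blobs(m&(C[...,2]>lo)&(C[...,2]<hi)):
            t=mm&(C[...,2]>np.percentile(C[mm][:,2],90)-4)
            con=max(cv2.findContours(t.astype(np.uint8),cv2.RETR_EXTERNAL,cv2.CHAIN_APPROX_NONE)[0],key=cv2.contourArea)
            (u,v),r=cv2.minEnclosingCircle(con); zz=np.percentile(C[mm][:,2],90)
            print(tag,nm,cc.round(),s[4],"circ",round(u,1),round(v,1),round(r,1),"z",zz.round(1),plane(ci,[u,v],zz).round(1), "med",C[t].mean(0).round(1))
if __name__=="__main__":
    import sys; tops(sys.argv[1])
E
python3 tops.py w1
python3 - <<'E'
from h import *
z=np.load("w1.npz"); im,d=z["im"],z["d"]; c,f,_=cam("wrist"); ci=(c,f,z["E"]); C=cloud(ci,d)
m=(C[...,2]>66)&(C[...,2]<74)&(C[...,0]>400)&(C[...,1]<-150); m=max(blobs(m),key=lambda b:b[1][4])[2]
P=C[m]; r=cv2.minAreaRect(P[:,:2].astype(np.float32)); print("block",r,P[:,2].mean())
cv2.imwrite("pics/c1.png",cv2.resize(im[30:180,60:260],None,fx=4,fy=4,interpolation=cv2.INTER_CUBIC))
E
```

```text
w1 red [316. 133.] 273 circ 316.1 132.9 9.4 z 116.2 [[ 594.7 -206.8  116.2]] med [ 594.8 -207.1  115.3]
w1 red [317. 178.] 275 circ 317.0 178.5 9.0 z 116.0 [[ 557.7 -212.3  116. ]] med [ 557.7 -212.3  115.2]
w1 red [317. 219.] 311 circ 317.3 221.5 8.7 z 116.0 [[ 520.6 -217.4  116. ]] med [ 520.3 -217.4  115.1]
w1 yel [318. 295.] 375 circ 318.4 300.1 8.3 z 115.7 [[ 445.8 -228.   115.7]] med [ 445.4 -228.   115. ]
block ((519.2578125, -217.803955078125), (196.27352905273438, 46.15190124511719), 7.937313079833984) 70.25160543054244
```

View pics/c1.png

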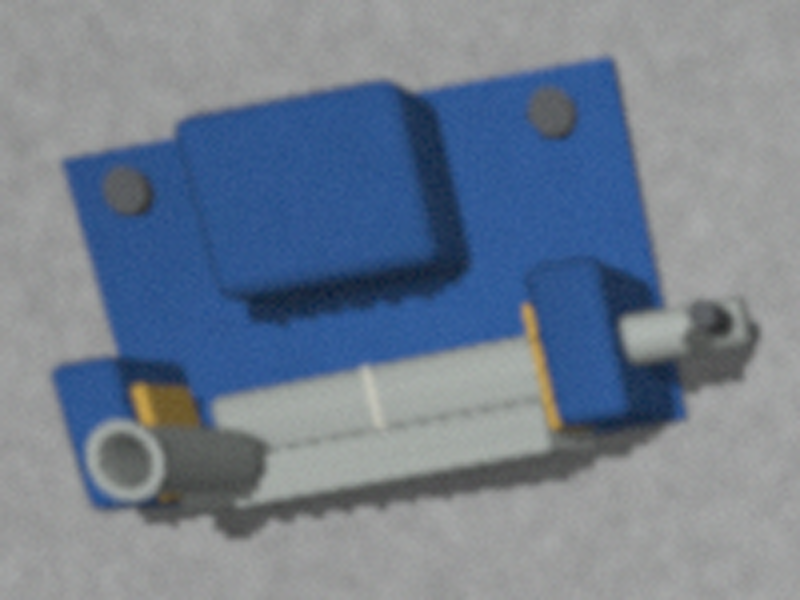

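The crop shows the vise at about 8° yaw. The hosel mouth is at crop (125,460), and the face edge runs along the bottom of the head. Next I'll look at the vise and the tubes from above.

Call:
{"name": "apply_moves", "arguments": {"targets": [[85, [5, 45, 0], [0, 0, 0]], [85, [10, 90, 0], [0, 0, 0]], [85, [15, 135, 0], [0, 0, 0]], [85, [20, 180, 0], [0, 0, 0]], [85, [25, 220, 0], [0, 0, 0]], [85, [25, 220, 0], [0, 0, 0]], [85, [25, 220, 0], [0, 0, 0]], [85, [25, 220, 0], [0, 0, 0]]]}}

```text
time_s: 2.3
eef_pos: [544.9, -1.9, 281.3]
ee_rot: [0.0, 0.998, 0.065, -0.0]
force: [-1.0, -0.9, 1.3]
grip_width: 0.993
grip_force: 0.0
```

Run:
```python
from h import *
s,ci,im,d=snap("w2"); print(s["eef_pos"],s["ee_rot"],s["time_s"])
```

```text
[544.85076879  -1.89781799 281.32796091] [ 1.45706317e-04  9.97909757e-01  6.46227175e-02 -3.01354640e-05] 2.3
```

Call:
{"name": "apply_moves", "arguments": {"targets": [[85, [-5, 45, 0], [0, 0, -3]], [85, [-10, 90, 0], [0, 0, -6]], [85, [-15, 135, 0], [0, 0, -9]], [85, [-20, 180, 0], [0, 0, -11]], [85, [-25, 225, 0], [0, 0, -13]], [85, [-25, 225, 0], [0, 0, -13]], [85, [-25, 225, 0], [0, 0, -13]], [85, [-25, 225, 0], [0, 0, -13]]]}}

```text
time_s: 3.15
eef_pos: [520.5, 223.0, 281.3]
ee_rot: [0.0, 0.999, -0.049, -0.0]
force: [-0.1, 0.3, -0.4]
grip_width: 0.993
grip_force: 0.0
```

Run:
```python
from h import *
s,ci,im,d=snap("w3"); print(s["eef_pos"],s["ee_rot"],s["time_s"])
C=cloud(ci,d)
from tops import tops
tops("w3",70,90)
a=np.load("w2.npz")["im"]
cv2.imwrite("pics/v23.png",np.hstack([cv2.resize(a,(400,300)),cv2.resize(im,(400,300))]))
```

```text
[520.53090962 223.04715715 281.25693079] [ 1.64379726e-04  9.98812759e-01 -4.87139152e-02 -2.58388896e-05] 3.15
w3 yel [311. 126.] 251 circ 310.6 126.4 11.0 z 83.2 [[604.4 224.4  83.2]] med [604.6 224.5  82.1]
w3 yel [313. 173.] 220 circ 312.8 173.1 10.3 z 83.2 [[562.4 226.7  83.2]] med [562.3 226.8  82.1]
w3 yel [315. 217.] 198 circ 314.7 216.7 9.9 z 83.3 [[520.7 229.2  83.3]] med [520.2 229.2  82.2]
w3 yel [317. 257.] 175 circ 316.6 257.5 9.6 z 83.2 [[479.1 231.6  83.2]] med [478.7 231.2  82.3]
```

View pics/v23.png

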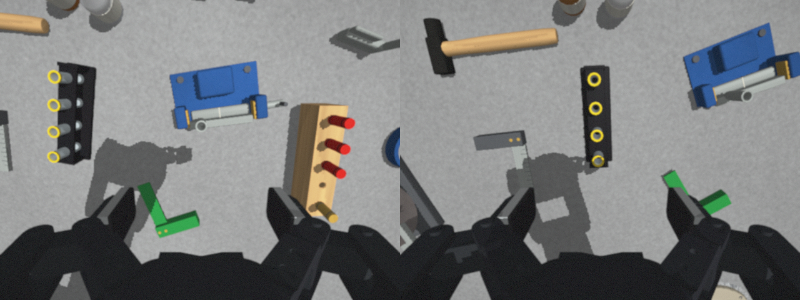

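Left half (w2): the vise, with the hosel near (200,125). Right half (w3): the four tubes, and the square at the left around (500,140).

```bash
cat > vise.py <<'E'
from h import *
import sys
z=np.load(sys.argv[1]+".npz"); im,d=z["im"],z["d"]; c,f,_=cam("wrist"); ci=(c,f,z["E"]); C=cloud(ci,d); H,S,V=hsvm(im)
X,Y,Z=C[...,0],C[...,1],C[...,2]
box=(X>520)&(X<690)&(Y>-140)&(Y<90)
# hosel ring
m=box&(Z>82)&(Z<91); b=max(blobs(m,10),key=lambda b:b[1][4])[2]
con=max(cv2.findContours(b.astype(np.uint8),cv2.RETR_EXTERNAL,cv2.CHAIN_APPROX_NONE)[0],key=len)
(u,v),r=cv2.minEnclosingCircle(con); print("hosel",u,v,r,b.sum(),plane(ci,[u,v],86.5).round(1),C[b].mean(0).round(1))
# plate rectangle: blue, near bench
m=box&(H>100)&(H<125)&(S>110)&(Z<14)
m=max(blobs(m),key=lambda b:b[1][4])[2]
P=C[m]; print("plate z",np.median(P[:,2])); print(cv2.minAreaRect(P[:,:2].astype(np.float32)))
# rear long edge: for each bin of y the max x
ys=np.arange(np.percentile(P[:,1],6),np.percentile(P[:,1],88),4); E=[]
for y in ys:
    q=P[abs(P[:,1]-y)<2]; E.append((np.percentile(q[:,0],99.5),y))
E=np.array(E); k=np.polyfit(E[:,1],E[:,0],1); print("rear edge yaw deg",-np.degrees(np.arctan(k[0])),"rms",np.std(E[:,0]-np.polyval(k,E[:,1])))
# head: grey pixels 
m=box&(S<60)&(Z>12)&(Z<60)&(X<620); 
yaw=float(sys.argv[2]) if len(sys.argv)>2 else 8; a=np.radians(yaw); ex=np.array([np.cos(a),np.sin(a)]); ey=np.array([-np.sin(a),np.cos(a)])
Q=C[m]; qx=Q[:,:2]@ex; qy=Q[:,:2]@ey
h=plane(ci,[u,v],86.5)[0]; hx,hy=h[:2]@ex,h[:2]@ey
print("hosel-based face: face origin",(h[:2]-12*ex-34*ey).round(1))
for t in np.arange(-90,20,10):
    w=abs(qy-hy-t)<3
    if w.sum()>5:
        i=np.percentile(qx[w],3); print(t,w.sum(),"front x rel hosel",(i-hx).round(1),"z there",np.median(Q[w][qx[w]<i+3,2]).round(1))
E
python3 vise.py w2 9
```

```text
hosel 321.6785583496094 201.89285278320312 9.511786460876465 178 [[ 5.593e+02 -5.000e-01  8.650e+01]] [558.8  -0.7  85.8]
plate z 5.317888093618876
((611.3472290039062, -20.928466796875), (86.54724884033203, 155.0751953125), 16.654664993286133)
rear edge yaw deg 23.231463049023482 rms 22.468854233100753
hosel-based face: face origin [552.7 -36. ]
-90 44 front x rel hosel 2.2 z there 49.6
-80 181 front x rel hosel -0.7 z there 49.1
-70 183 front x rel hosel -1.9 z there 46.9
-60 164 front x rel hosel -3.1 z there 45.3
-50 185 front x rel hosel -4.5 z there 43.6
-40 172 front x rel hosel -5.9 z there 41.4
-30 174 front x rel hosel -7.3 z there 39.5
-20 154 front x rel hosel -8.4 z there 37.9
-10 131 front x rel hosel -8.4 z there 36.7
0 122 front x rel hosel -5.2 z there 47.2
10 134 front x rel hosel -11.5 z there 32.4
```

```bash
python3 vise.py w2 16.65|tail -13; python3 vise.py w1 16.65 | head -3
```

```text
rear edge yaw deg 23.231463049023482 rms 22.468854233100753
hosel-based face: face origin [557.5 -36.6]
-90 47 front x rel hosel -9.4 z there 51.0
-80 186 front x rel hosel -11.4 z there 49.4
-70 174 front x rel hosel -11.5 z there 46.9
-60 176 front x rel hosel -11.6 z there 45.3
-50 175 front x rel hosel -11.4 z there 43.8
-40 170 front x rel hosel -10.7 z there 41.5
-30 166 front x rel hosel -11.2 z there 40.0
-20 163 front x rel hosel -11.1 z there 38.2
-10 141 front x rel hosel -10.7 z there 36.8
0 120 front x rel hosel -5.2 z there 47.3
10 122 front x rel hosel -8.4 z there 31.9
hosel 92.0 144.0 10.816754341125488 225 [[560.   -2.1  86.5]] [ 5.591e+02 -5.000e-01  8.530e+01]
plate z 5.244218987641489
((617.46728515625, -19.47894287109375), (73.0302505493164, 155.1787567138672), 16.233610153198242)
```

Call:
{"name": "apply_moves", "arguments": {"targets": [[85, [8, -45, 0], [0, 0, 2]], [85, [16, -90, 0], [0, 0, 4]], [85, [24, -135, 0], [0, 0, 6]], [85, [32, -180, 0], [0, 0, 8]], [70, [40, -225, 0], [0, 0, 10]], [60, [48, -270, -10], [0, 0, 12]], [60, [56, -315, -30], [0, 0, 13.4]], [60, [64, -360, -50], [0, 0, 13.4]], [60, [72, -400, -70], [0, 0, 13.4]], [60, [74.2, -430, -90], [0, 0, 13.4]], [60, [74.2, -430, -100], [0, 0, 13.4]], [60, [74.2, -430, -105], [0, 0, 13.4]], [60, [74.2, -430, -125], [0, 0, 13.4]], [60, [74.2, -430, -150], [0, 0, 13.4]], [60, [74.2, -430, -175], [0, 0, 13.4]], [60, [74.2, -430, -195], [0, 0, 13.4]], [60, [74.2, -430, -203], [0, 0, 13.4]], [60, [74.2, -430, -203], [0, 0, 13.4]], [60, [74.2, -430, -203], [0, 0, 13.4]]]}}

```text
time_s: 5.1
eef_pos: [594.8, -205.4, 79.8]
ee_rot: [0.001, 0.998, 0.069, 0.001]
force: [-0.5, -0.5, 0.1]
grip_width: 0.702
grip_force: 0.0
```

Call:
{"name": "apply_moves", "arguments": {"targets": [[8, [0, -1, -1], [0, 0, 0]], [8, [0, -1.4, -1], [0, 0, 0]], [8, [0, -1.4, -1], [0, 0, 0]], [8, [0, -1.4, -1], [0, 0, 0]], [8, [0, -1.4, -1], [0, 0, 0]], [8, [0, -1.4, -1], [0, 0, 0]], [8, [0, -1.4, -1], [0, 0, 0]], [8, [0, -1.4, -1], [0, 0, 0]]], "squeeze": 80}}

```text
time_s: 5.9
eef_pos: [594.5, -207.0, 77.9]
ee_rot: [0.0, 0.998, 0.069, 0.0]
force: [-0.8, -1.0, 5.6]
grip_width: 0.169
grip_force: 77.8
```

Call:
{"name": "apply_moves", "arguments": {"targets": [[8, [0, 0, 30], [0, 0, 0]], [8, [0, 0, 70], [0, 0, 0]], [8, [0, 0, 110], [0, 0, 0]], [8, [1, 30, 130], [0, 0, -1]], [8, [2, 75, 130], [0, 0, -2]], [8, [3, 120, 130], [0, 0, -4]], [8, [4, 165, 130], [0, 0, -6]], [8, [5, 210, 130], [0, 0, -8]], [8, [6, 255, 130], [0, 0, -10]], [8, [7, 300, 130], [0, 0, -11.3]], [8, [8, 345, 130], [0, 0, -11.3]], [8, [9, 385, 125], [0, 0, -11.3]], [8, [10, 415, 110], [0, 0, -11.3]], [8, [10, 431.4, 95], [0, 0, -11.3]], [8, [10, 431.4, 90], [0, 0, -11.3]], [8, [10, 431.4, 90], [0, 0, -11.3]], [8, [10, 431.4, 90], [0, 0, -11.3]]]}}

```text
time_s: 7.6
eef_pos: [604.7, 223.2, 167.7]
ee_rot: [0.0, 1.0, -0.03, 0.0]
force: [0.0, 0.7, -0.7]
grip_width: 0.161
grip_force: 78.9
```

Run:
```python
from h import *
s,ci,im,d=snap("w4"); print(s["eef_pos"],s["time_s"],s["grip_width"])
sc,_=capture("side"); cv2.imwrite("pics/x.png",np.hstack([im[100:400,120:520],cv2.resize(sc[220:370,200:400],(400,300))]))
```

```text
[604.68299239 223.21435779 167.70396065] 7.6 0.16130742977979262
```

View pics/x.png

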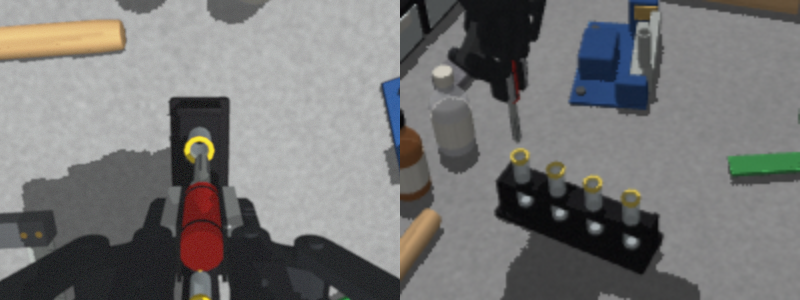

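The crops show the reamer upright, with its tip just above the far tube's mouth.

Call:
{"name": "apply_moves", "arguments": {"targets": [[8, [0, 0.8, -10], [0, 0, 0]], [8, [0, 0.8, -20], [0, 0, 0]], [8, [0, 0.8, -26], [0, 0, 0]], [8, [0, 0.8, -32], [0, 0, 0]], [8, [0, 0.8, -42], [0, 0, 0]], [8, [0, 0.8, -54], [0, 0, 0]], [8, [0, 0.8, -66], [0, 0, 0]], [8, [0, 0.8, -74], [0, 0, 0]], [8, [0, 0.8, -79], [0, 0, 0]], [8, [0, 0.8, -79], [0, 0, 0]], [8, [0, 0.8, -79], [0, 0, 0]]]}}

```text
time_s: 8.8
eef_pos: [604.2, 225.4, 89.8]
ee_rot: [0.0, 1.0, -0.029, 0.0]
force: [-6.5, -2.2, 12.0]
grip_width: 0.171
grip_force: 80.8
```

Call:
{"name": "apply_moves", "arguments": {"targets": [[50, [0, 0, 0], [0, 0, 0]], [60, [0, 0, 0], [0, 0, 0]], [60, [0, 0, 0], [0, 0, 0]], [60, [0, 0, 45], [0, 0, 0]], [60, [-5, -10, 90], [0, 0, 1]], [60, [-10, -55, 115], [0, 0, 3]], [60, [-15, -100, 115], [0, 0, 5]], [60, [-20, -145, 115], [0, 0, 7]], [60, [-25, -190, 115], [0, 0, 9]], [60, [-30, -235, 115], [0, 0, 11.3]], [60, [-35, -280, 115], [0, 0, 11.3]], [60, [-40, -325, 110], [0, 0, 11.3]], [60, [-45, -370, 105], [0, 0, 11.3]], [60, [-46.5, -410, 95], [0, 0, 11.3]], [60, [-46.5, -437.3, 85], [0, 0, 11.3]], [60, [-46.5, -437.3, 60], [0, 0, 11.3]], [60, [-46.5, -437.3, 30], [0, 0, 11.3]], [60, [-46.5, -437.3, 5], [0, 0, 11.3]], [60, [-46.5, -437.3, -11], [0, 0, 11.3]], [60, [-46.5, -437.3, -11], [0, 0, 11.3]]]}}

```text
time_s: 10.8
eef_pos: [556.7, -211.3, 74.9]
ee_rot: [-0.001, 0.998, 0.069, -0.002]
force: [0.0, 0.4, 0.3]
grip_width: 0.7
grip_force: 0.0
```

Call:
{"name": "apply_moves", "arguments": {"targets": [[60, [0.5, -0.5, 2], [0, 0, 0]], [8, [0.5, -0.5, 2], [0, 0, 0]], [8, [0.5, -0.5, 2], [0, 0, 0]], [8, [0.5, -0.5, 2], [0, 0, 0]], [8, [0.5, -0.5, 2], [0, 0, 0]], [8, [0.5, -0.5, 2], [0, 0, 0]], [8, [0.5, -0.5, 2], [0, 0, 0]], [8, [0.5, -0.5, 2], [0, 0, 0]]], "squeeze": 80}}

```text
time_s: 11.6
eef_pos: [558.5, -212.5, 80.1]
ee_rot: [0.0, 0.998, 0.069, 0.0]
force: [-1.8, 1.2, 5.3]
grip_width: 0.165
grip_force: 77.9
```

Call:
{"name": "apply_moves", "arguments": {"targets": [[8, [0, 0, 30], [0, 0, 0]], [8, [0, 0, 70], [0, 0, 0]], [8, [0, 0, 110], [0, 0, 0]], [8, [1, 30, 130], [0, 0, -1]], [8, [2, 75, 130], [0, 0, -2]], [8, [2.5, 120, 130], [0, 0, -4]], [8, [3, 165, 130], [0, 0, -6]], [8, [3.5, 210, 130], [0, 0, -8]], [8, [4, 255, 130], [0, 0, -10]], [8, [4.5, 300, 130], [0, 0, -11.3]], [8, [4.5, 345, 130], [0, 0, -11.3]], [8, [4.5, 385, 125], [0, 0, -11.3]], [8, [4.5, 415, 110], [0, 0, -11.3]], [8, [4.5, 439.5, 95], [0, 0, -11.3]], [8, [4.5, 439.5, 90], [0, 0, -11.3]], [8, [4.5, 439.5, 90], [0, 0, -11.3]], [8, [4.5, 439.5, 90], [0, 0, -11.3]], [8, [4.5, 439.5, 90], [0, 0, -11.3]]]}}

```text
time_s: 13.4
eef_pos: [563.2, 226.2, 170.1]
ee_rot: [-0.0, 1.0, -0.03, 0.001]
force: [-0.1, 0.1, -0.4]
grip_width: 0.163
grip_force: 78.6
```

Run:
```python
from h import *
print(ctrl.sense()["eef_pos"]); sc,_=capture("side"); cv2.imwrite("pics/x2.png",cv2.resize(sc[220:370,200:400],(800,600)))
```

```text
[563.23668042 226.155879   170.10776377]
```

View pics/x2.png

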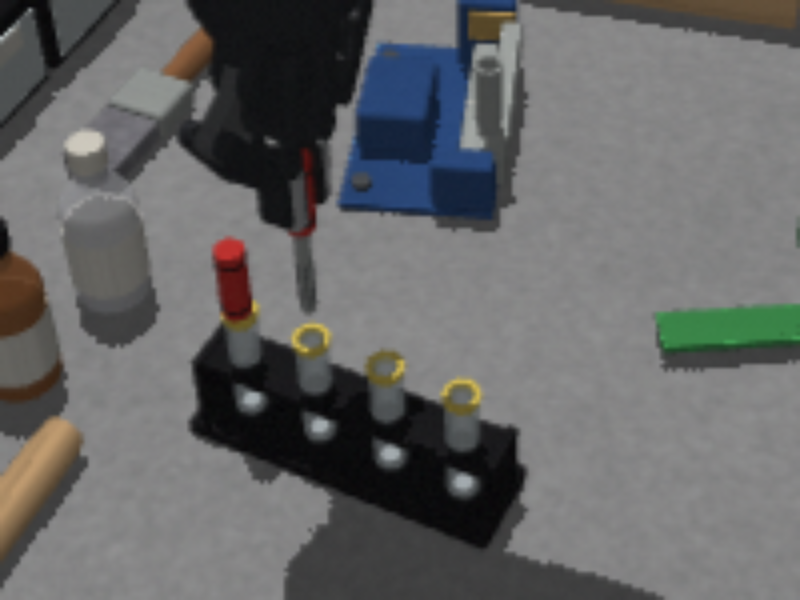

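The first reamer is seated in the far tube at (235,290). The second is upright over the next one, at (308,305).

Call:
{"name": "apply_moves", "arguments": {"targets": [[8, [0, 0.6, -10], [0, 0, 0]], [8, [0, 0.6, -20], [0, 0, 0]], [8, [0, 0.6, -26], [0, 0, 0]], [8, [0, 0.6, -32], [0, 0, 0]], [8, [0, 0.6, -42], [0, 0, 0]], [8, [0, 0.6, -54], [0, 0, 0]], [8, [0, 0.6, -66], [0, 0, 0]], [8, [0, 0.6, -74], [0, 0, 0]], [8, [0, 0.6, -79], [0, 0, 0]], [8, [0, 0.6, -79], [0, 0, 0]], [8, [0, 0.6, -79], [0, 0, 0]]]}}

```text
time_s: 14.55
eef_pos: [562.8, 227.7, 91.9]
ee_rot: [0.0, 1.0, -0.029, 0.0]
force: [-6.8, -3.2, 13.9]
grip_width: 0.165
grip_force: 80.8
```

Call:
{"name": "apply_moves", "arguments": {"targets": [[50, [0, 0, 0], [0, 0, 0]], [60, [0, 0, 0], [0, 0, 0]], [60, [0, 0, 0], [0, 0, 0]], [60, [0, 0, 45], [0, 0, 0]], [60, [-5, -10, 90], [0, 0, 1]], [60, [-10, -55, 115], [0, 0, 3]], [60, [-15, -100, 115], [0, 0, 5]], [60, [-20, -145, 115], [0, 0, 7]], [60, [-25, -190, 115], [0, 0, 9]], [60, [-30, -235, 115], [0, 0, 11.3]], [60, [-35, -280, 115], [0, 0, 11.3]], [60, [-40, -325, 110], [0, 0, 11.3]], [60, [-42.5, -370, 105], [0, 0, 11.3]], [60, [-42.5, -410, 95], [0, 0, 11.3]], [60, [-42.5, -444.5, 85], [0, 0, 11.3]], [60, [-42.5, -444.5, 60], [0, 0, 11.3]], [60, [-42.5, -444.5, 30], [0, 0, 11.3]], [60, [-42.5, -444.5, 5], [0, 0, 11.3]], [60, [-42.5, -444.5, -11], [0, 0, 11.3]], [60, [-42.5, -444.5, -11], [0, 0, 11.3]]]}}

```text
time_s: 16.55
eef_pos: [519.2, -216.1, 77.0]
ee_rot: [-0.001, 0.998, 0.069, -0.002]
force: [0.5, 0.2, 0.3]
grip_width: 0.702
grip_force: 0.0
```

Call:
{"name": "apply_moves", "arguments": {"targets": [[60, [0, 0, 0], [0, 0, 0]], [8, [0, 0, 0], [0, 0, 0]], [8, [0, 0, 0], [0, 0, 0]], [8, [0, 0, 0], [0, 0, 0]], [8, [0, 0, 0], [0, 0, 0]], [8, [0, 0, 0], [0, 0, 0]], [8, [0, 0, 0], [0, 0, 0]], [8, [0, 0, 0], [0, 0, 0]]], "squeeze": 80}}

```text
time_s: 17.35
eef_pos: [520.5, -217.0, 80.1]
ee_rot: [0.0, 0.998, 0.069, 0.0]
force: [-0.9, 1.0, 6.2]
grip_width: 0.163
grip_force: 77.9
```

Call:
{"name": "apply_moves", "arguments": {"targets": [[8, [0, 0, 30], [0, 0, 0]], [8, [0, 0, 70], [0, 0, 0]], [8, [0, 0, 110], [0, 0, 0]], [8, [0, 30, 130], [0, 0, -1]], [8, [0, 75, 130], [0, 0, -2]], [8, [0, 120, 130], [0, 0, -4]], [8, [0, 165, 130], [0, 0, -6]], [8, [0, 210, 130], [0, 0, -8]], [8, [0, 255, 130], [0, 0, -10]], [8, [0, 300, 130], [0, 0, -11.3]], [8, [0, 345, 130], [0, 0, -11.3]], [8, [0, 385, 125], [0, 0, -11.3]], [8, [0, 415, 110], [0, 0, -11.3]], [8, [0, 446.5, 95], [0, 0, -11.3]], [8, [0, 446.5, 90], [0, 0, -11.3]], [8, [0, 446.5, 90], [0, 0, -11.3]], [8, [0, 446.5, 90], [0, 0, -11.3]], [8, [0, 446.5, 90], [0, 0, -11.3]]]}}

```text
time_s: 19.15
eef_pos: [520.7, 228.9, 170.0]
ee_rot: [-0.0, 1.0, -0.03, 0.001]
force: [-0.1, -0.2, -0.7]
grip_width: 0.168
grip_force: 78.9
```

Run:
```python
from h import *
print(ctrl.sense()["eef_pos"]); sc,_=capture("side"); 
P=np.array([[520.6,229.2,82]]); print(proj(cam("side"),P))
H,S,V=hsvm(sc); 
for b in blobs(((H<8)|(H>172))&(S>120),15): print(b[0].round(),b[1])
s,ci,im,d=snap("w5")
```

```text
[520.70047106 228.89137515 170.01268954]
[[295.98124417 310.84099605]]
[473. 154.] [ 446  134   52   35 1100]
[297. 271.] [296 264   3  18  33]
[258. 289.] [253 280  10  20 139]
[276. 296.] [272 286   9  21 143]
```

Call:
{"name": "apply_moves", "arguments": {"targets": [[8, [0, 0.3, -10], [0, 0, 0]], [8, [0, 0.3, -20], [0, 0, 0]], [8, [0, 0.3, -26], [0, 0, 0]], [8, [0, 0.3, -32], [0, 0, 0]], [8, [0, 0.3, -42], [0, 0, 0]], [8, [0, 0.3, -54], [0, 0, 0]], [8, [0, 0.3, -66], [0, 0, 0]], [8, [0, 0.3, -74], [0, 0, 0]], [8, [0, 0.3, -79], [0, 0, 0]], [8, [0, 0.3, -79], [0, 0, 0]], [8, [0, 0.3, -79], [0, 0, 0]]]}}

```text
time_s: 20.35
eef_pos: [520.4, 230.0, 91.9]
ee_rot: [0.0, 1.0, -0.029, 0.001]
force: [-6.1, -2.6, 15.7]
grip_width: 0.163
grip_force: 81.4
```

Call:
{"name": "apply_moves", "arguments": {"targets": [[50, [0, 0, 0], [0, 0, 0]], [60, [0, 0, 0], [0, 0, 0]], [60, [0, 0, 0], [0, 0, 0]], [60, [0, 0, 45], [0, 0, 0]], [60, [0, 0, 90], [0, 0, 0]], [60, [-8, -45, 115], [0, 0, 3]], [60, [-16, -92, 115], [0, 0, 5]], [60, [-24, -139, 115], [0, 0, 7]], [60, [-32, -186, 115], [0, 0, 9]], [60, [-40, -233, 115], [0, 0, 11.3]], [60, [-48, -280, 115], [0, 0, 11.3]], [60, [-56, -327, 115], [0, 0, 11.3]], [60, [-64, -374, 110], [0, 0, 11.3]], [60, [-72, -418, 100], [0, 0, 11.3]], [60, [-74.8, -457.5, 90], [0, 0, 11.3]], [60, [-74.8, -457.5, 80], [0, 0, 11.3]], [60, [-74.8, -457.5, 60], [0, 0, 11.3]], [60, [-74.8, -457.5, 30], [0, 0, 11.3]], [60, [-74.8, -457.5, 5], [0, 0, 11.3]], [60, [-74.8, -457.5, -11], [0, 0, 11.3]]]}}

```text
time_s: 22.35
eef_pos: [444.9, -226.3, 77.4]
ee_rot: [-0.001, 0.998, 0.069, -0.001]
force: [0.4, -0.3, 0.4]
grip_width: 0.706
grip_force: 0.0
```

Call:
{"name": "apply_moves", "arguments": {"targets": [[60, [0, 0, 0], [0, 0, 0]], [60, [0, 0, 0], [0, 0, 0]], [8, [0, 0, 0], [0, 0, 0]], [8, [0, 0, 0], [0, 0, 0]], [8, [0, 0, 0], [0, 0, 0]], [8, [0, 0, 0], [0, 0, 0]], [8, [0, 0, 0], [0, 0, 0]], [8, [0, 0, 0], [0, 0, 0]], [8, [0, 0, 0], [0, 0, 0]]], "squeeze": 80}}

```text
time_s: 23.25
eef_pos: [445.7, -227.7, 80.0]
ee_rot: [0.0, 0.998, 0.069, 0.0]
force: [-1.8, 0.8, 5.6]
grip_width: 0.166
grip_force: 77.9
```

Call:
{"name": "apply_moves", "arguments": {"targets": [[8, [0, 0, 30], [0, 0, 0]], [8, [0, 0, 70], [0, 0, 0]], [8, [10, 20, 95], [0, 0, 0]], [8, [30, 60, 95], [0, 0, 0]], [8, [50, 100, 95], [0, 0, 0]], [8, [70, 140, 95], [0, 0, 0]], [8, [90, 180, 95], [0, 0, 0]], [8, [105, 210, 90], [0, 0, 0]], [8, [113.6, 227.2, 80], [0, 0, 0]], [8, [113.6, 227.2, 75], [0, 0, 0]], [8, [113.6, 227.2, 75], [0, 0, 0]], [8, [113.6, 227.2, 75], [0, 0, 0]], [8, [113.6, 227.2, 75], [0, 0, 0]]]}}

```text
time_s: 24.55
eef_pos: [559.0, -1.2, 154.8]
ee_rot: [0.0, 0.998, 0.068, 0.0]
force: [0.5, 0.1, -0.6]
grip_width: 0.162
grip_force: 78.9
```

Run:
```python
from h import *
s,ci,im,d=snap("w6"); print(s["eef_pos"],s["time_s"],s["grip_width"])
a,_=capture("side"); b,_=capture("scene")
t=lambda n,p:proj(cam(n),p)[0]
def crop(n,i):
    u,v=t(n,[559,-0.5,100]).astype(int); return cv2.resize(i[v-45:v+45,u-40:u+40],(266,300),interpolation=cv2.INTER_CUBIC)
cv2.imwrite("pics/x3.png",np.hstack([cv2.resize(im[180:330,255:388],(266,300)),crop("side",a),crop("scene",b)]))
```

```text
[559.01246544  -1.24011742 154.83375706] 24.55 0.1624650526061735
```

View pics/x3.png

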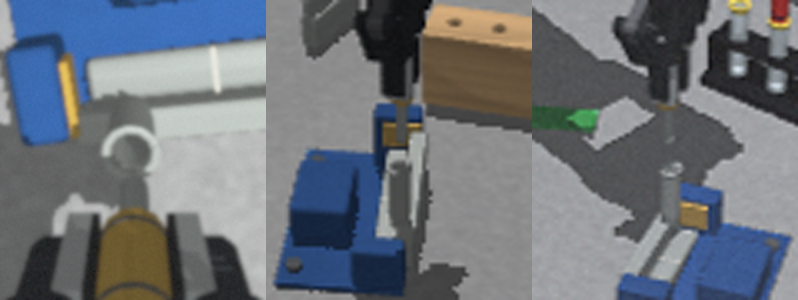

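All three crops show the plug directly above the hosel mouth.

Call:
{"name": "apply_moves", "arguments": {"targets": [[8, [0.2, 0.6, -10], [0, 0, 0]], [8, [0.2, 0.6, -18], [0, 0, 0]], [8, [0.2, 0.6, -22], [0, 0, 0]], [8, [0.2, 0.6, -26], [0, 0, 0]], [8, [0.2, 0.6, -30], [0, 0, 0]], [8, [0.2, 0.6, -40], [0, 0, 0]], [8, [0.2, 0.6, -50], [0, 0, 0]], [8, [0.2, 0.6, -56], [0, 0, 0]], [8, [0.2, 0.6, -60], [0, 0, 0]], [8, [0.2, 0.6, -60], [0, 0, 0]], [8, [0.2, 0.6, -60], [0, 0, 0]]]}}

```text
time_s: 25.8
eef_pos: [559.6, 0.2, 95.9]
ee_rot: [0.0, 0.998, 0.069, 0.001]
force: [-4.8, 0.1, 14.2]
grip_width: 0.167
grip_force: 81.3
```

Call:
{"name": "apply_moves", "arguments": {"targets": [[50, [0, 0, 0], [0, 0, 0]], [60, [0, 0, 0], [0, 0, 0]], [60, [0, 0, 0], [0, 0, 0]], [60, [0, 0, 40], [0, 0, 0]], [80, [0, 0, 85], [0, 0, 0]], [80, [-5, 20, 125], [0, 0, 0]], [80, [-15, 55, 155], [0, 0, 0]], [80, [-30, 95, 175], [0, 0, 0]], [80, [-45, 140, 190], [0, 0, 0]], [80, [-60, 185, 190], [0, 0, 0]], [80, [-75, 230, 190], [0, 0, 0]], [80, [-90, 275, 190], [0, 0, 0]], [80, [-110, 315, 190], [0, 0, 0]], [80, [-110, 330, 190], [0, 0, 0]], [80, [-110, 330, 190], [0, 0, 0]], [80, [-110, 330, 190], [0, 0, 0]], [80, [-110, 330, 190], [0, 0, 0]]]}}

```text
time_s: 27.5
eef_pos: [449.9, 329.1, 284.1]
ee_rot: [0.0, 0.998, 0.068, -0.0]
force: [0.6, -0.0, 0.3]
grip_width: 0.936
grip_force: 0.0
```

Run:
```python
from h import *
s,ci,im,d=snap("w7"); print(s["eef_pos"],s["time_s"],s["joints"])
a,da=capture("side"); b,_=capture("scene"); cv2.imwrite("pics/side7.png",a); cv2.imwrite("pics/scene7.png",b)
u,v=proj(cam("side"),[559,-0.5,110])[0].astype(int)
cv2.imwrite("pics/x4.png",np.hstack([cv2.resize(im,(640,480))[:, :],cv2.resize(a[v-60:v+60,u-20:u+20],(160,480))]))
```

```text
[449.92940421 329.05607094 284.13146373] 27.5 [ 4.21400830e-01  3.55217198e-01  1.30252073e+00 -2.73361640e-04
  1.48422290e+00  1.85569402e+00]
```

View pics/x4.png

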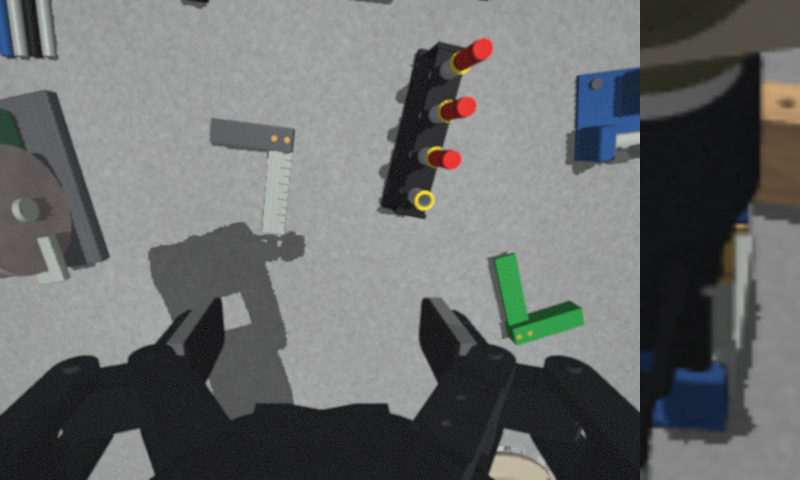

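The three reamers are seated. The square's stock runs (211,130)–(294,140) with the blade pointing toward the robot, down to (275,232), and it does not seem to have been knocked.

```bash
cat > sq.py <<'E'
from h import *
import sys
def square(tag,x0,x1,y0,y1,zz=24.3):
    z=np.load(tag+".npz"); im,d=z["im"],z["d"]; c,f,_=cam("wrist"); ci=(c,f,z["E"]); C=cloud(ci,d); X,Y,Z=C[...,0],C[...,1],C[...,2]
    box=(X>x0)&(X<x1)&(Y>y0)&(Y<y1)
    m=box&(Z>19)&(Z<29); m=max(blobs(m),key=lambda b:b[1][4])[2]
    con=max(cv2.findContours(m.astype(np.uint8),cv2.RETR_EXTERNAL,cv2.CHAIN_APPROX_NONE)[0],key=len)[:,0]
    R=plane(ci,con,zz)[:,:2].astype(np.float32); (cx,cy),wh,a=cv2.minAreaRect(R)
    yaw=a if wh[0]<wh[1] else a-90
    yaw=(yaw+90)%180-90
    if "flip" in sys.argv: yaw+=180
    e=np.radians(yaw); ex=np.array([np.cos(e),np.sin(e)]); ey=np.array([-ex[1],ex[0]])
    o=np.array([cx,cy])+13*ex; g=o-46*ex-32*ey
    b=box&(Z>10)&(Z<18); B=max(blobs(b),key=lambda b:b[1][4])[2]; q=C[B][:,:2]-o
    print("stock c",cx,cy,wh,"yaw",yaw,"z",np.median(Z[m])); print("origin",o,"grasp",g,"blade x",np.percentile(q@ex,[2,98]),"y",np.percentile(q@ey,[2,98]))
    return o,yaw,g
if __name__=="__main__": square(sys.argv[1],*map(float,sys.argv[2:6]))
E
python3 sq.py w7 380 620 290 470; python3 sq.py w3 380 620 290 470
```

```text
stock c 516.3059692382812 414.9664306640625 (26.14911651611328, 90.61189270019531) yaw 0.701410710811615 z 24.160217959668586
origin [529.30499513 415.12557173] grasp [483.70017383 382.56485499] blade x [-119.1363219   -28.14992205] y [-44.65914232 -19.42592639]
stock c 516.6422729492188 413.5674133300781 (26.90394401550293, 91.27686309814453) yaw 0.5936787128448486 z 24.05059854338046
origin [529.64157509 413.70211235] grasp [483.97561125 381.22720286] blade x [-112.23678033   -0.51888067] y [-43.40922265 -13.69819041]
```

Call:
{"name": "apply_moves", "arguments": {"targets": [[70, [10, 20, -40], [0, 0, -3]], [60, [20, 35, -80], [0, 0, -6]], [60, [33.8, 53, -120], [0, 0, -7.1]], [60, [33.8, 53, -165], [0, 0, -7.1]], [60, [33.8, 53, -205], [0, 0, -7.1]], [60, [33.8, 53, -235], [0, 0, -7.1]], [60, [33.8, 53, -255], [0, 0, -7.1]], [60, [33.8, 53, -265], [0, 0, -7.1]], [60, [33.8, 53, -270], [0, 0, -7.1]], [60, [33.8, 53, -270], [0, 0, -7.1]], [60, [33.8, 53, -270], [0, 0, -7.1]]]}}

```text
time_s: 28.75
eef_pos: [483.7, 383.5, 15.5]
ee_rot: [-0.0, 1.0, 0.007, 0.001]
force: [0.1, 0.9, 0.5]
grip_width: 0.7
grip_force: 0.0
```

Call:
{"name": "apply_moves", "arguments": {"targets": [[60, [0, -0.8, -5], [0, 0, 0]], [60, [0, -0.8, -9], [0, 0, 0]], [60, [0, -0.8, -10], [0, 0, 0]], [60, [0, -0.8, -10], [0, 0, 0]], [15, [0, -0.8, -10], [0, 0, 0]], [15, [0, -0.8, -10], [0, 0, 0]], [15, [0, -0.8, -10], [0, 0, 0]], [15, [0, -0.8, -10], [0, 0, 0]], [15, [0, -0.8, -10], [0, 0, 0]], [15, [0, -0.8, -10], [0, 0, 0]], [15, [0, -0.8, -10], [0, 0, 0]]], "squeeze": 120}}

```text
time_s: 29.85
eef_pos: [483.1, 382.6, 4.9]
ee_rot: [-0.0, 1.0, 0.007, 0.0]
force: [-2.3, -1.2, 5.8]
grip_width: 0.256
grip_force: 117.7
```

Call:
{"name": "apply_moves", "arguments": {"targets": [[15, [0, 0, 10], [0, 0, 0]], [15, [0, 0, 25], [0, 0, 0]], [15, [-2, 0, 45], [0, 0, 0]], [15, [-5, 0, 55], [0, 0, 0]], [15, [-5, 0, 55], [0, 0, 0]], [15, [-5, 0, 55], [0, 0, 0]]]}}

```text
time_s: 30.45
eef_pos: [477.7, 382.4, 59.0]
ee_rot: [0.0, 1.0, 0.007, -0.0]
force: [-0.1, -0.2, -4.4]
grip_width: 0.255
grip_force: 118.2
```

Run:
```python
from h import *
s,ci,im,d=snap("w8"); print(s["eef_pos"],s["time_s"],s["grip_width"],s["force"],s["wrist_torque"])
a,_=capture("side")
cv2.imwrite("pics/x5.png",np.hstack([cv2.resize(im,(400,300)),cv2.resize(a[300:480,180:420],(400,300))]))
```

```text
[477.73819229 382.38767659  58.98504459] 30.45 0.2549682786317018 [-0.10484912 -0.16663616 -4.35129663] [-0.08547092  0.13400243 -0.00398433]
```

View pics/x5.png

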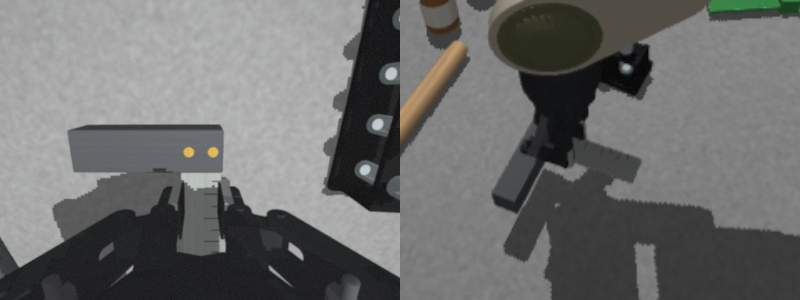

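The square is held level: the left view shows the stock square in the grip, and the right view shows it clear of the bench. I'll carry it around the stand.

Call:
{"name": "apply_moves", "arguments": {"targets": [[15, [-30, 0, 0], [0, 0, 0]], [15, [-65, -5, 0], [0, 0, 0]], [15, [-95, -20, 0], [0, 0, 0]], [15, [-95, -55, 0], [0, 0, 0]], [15, [-95, -95, 0], [0, 0, 0]], [15, [-95, -135, 0], [0, 0, 0]], [15, [-95, -175, 0], [0, 0, 0]], [15, [-95, -215, 0], [0, 0, 0]], [15, [-90, -255, 0], [0, 0, 2]], [15, [-80, -295, 0], [0, 0, 4]], [15, [-65, -330, 0], [0, 0, 6]], [15, [-50, -365, 0], [0, 0, 8]], [15, [-35, -395, 0], [0, 0, 10]], [15, [-20, -425, 0], [0, 0, 12]], [15, [-5, -445, 0], [0, 0, 14]], [15, [10, -460, 0], [0, 0, 15.8]], [15, [16, -470, 0], [0, 0, 15.8]], [15, [16, -470, 0], [0, 0, 15.8]], [15, [16, -470, 0], [0, 0, 15.8]]]}}

```text
time_s: 32.45
eef_pos: [493.3, -86.8, 58.9]
ee_rot: [-0.0, 0.99, 0.144, -0.001]
force: [0.6, 0.8, -3.5]
grip_width: 0.253
grip_force: 118.6
```

Run:
```python
from h import *
s,ci,im,d=snap("w9"); print(s["eef_pos"],s["ee_rot"],s["time_s"],s["grip_width"],s["force"])
cv2.imwrite("pics/x6.png",im)
C=cloud(ci,d); X,Y,Z=C[...,0],C[...,1],C[...,2]
m=(X>470)&(X<560)&(Y>-140)&(Y<50)&(Z>66)&(Z<86)
for b in blobs(m): print(b[0],b[1][4],np.median(C[b[2]],0))
```

```text
[493.26194591 -86.83476626  58.89558971] [-4.27331250e-04  9.89526004e-01  1.44352775e-01 -6.17896628e-04] 32.45 0.2528093327578268 [ 0.55635472  0.84346348 -3.54420358]
[145.2341954   98.65804598] 696 [555.79110572  -7.71250725  76.08589015]
[258.95544172 260.65016059] 24597 [511.9549214  -62.71578235  77.03090644]
```

View pics/x6.png

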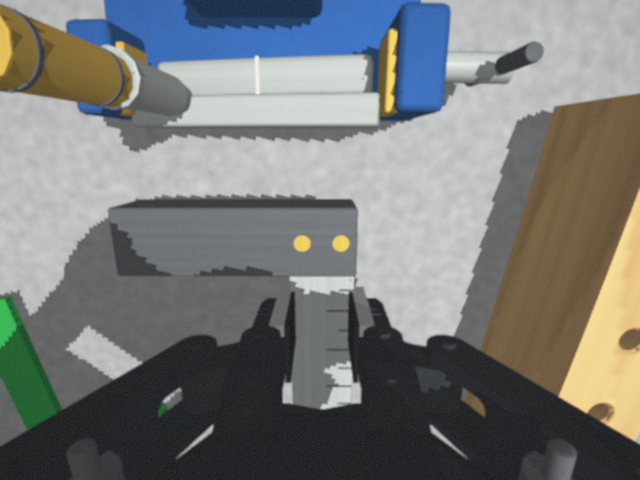

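The picture shows the stock parallel to the face. The face edge runs (107,125)–(380,124), the stock front is at y≈205, and the gauge is seated in the hosel at upper left. I'll measure both angles from this view.

```bash
python3 - <<'E'
from h import *
z=np.load("w9.npz"); im,d=z["im"],z["d"]; c,f,_=cam("wrist"); ci=(c,f,z["E"]); C=cloud(ci,d); X,Y,Z=C[...,0],C[...,1],C[...,2]; H,S,V=hsvm(im)
def lead(m,ang,ts,front,off0):
    a=np.radians(ang); ex=np.array([np.cos(a),np.sin(a)]); ey=np.array([-ex[1],ex[0]]); F=np.array([557.5,-36.6])
    P=C[m]; q=np.c_[(P[:,:2]-F)@ex,(P[:,:2]-F)@ey,P[:,2]]; o=[]
    for t in ts:
        w=abs(q[:,1]-t)<2.5
        if w.sum()>8: o.append((t,np.percentile(q[w,0],front)))
    o=np.array(o); k=np.polyfit(o[:,0],o[:,1],1); r=o[:,1]-np.polyval(k,o[:,0])
    g=abs(r)<1.5; k=np.polyfit(o[g,0],o[g,1],1)
    print("x at y0",k[1].round(2),"yaw",(ang-np.degrees(np.arctan(k[0]))).round(2),"rms",r.std().round(2), "x-range", o[:,1].round(1))
base=(X>535)&(X<620)&(Z<58)&(S<60)
print("face"); lead(base&(Z>14)&(Z>0),16.5,np.arange(-48,20,5),3,0)
b=[x for x in blobs((X>470)&(X<560)&(Y>-140)&(Y<50)&(Z>72)&(Z<84))]; m=max(b,key=lambda t:t[1][4])[2]
print("square z",np.median(Z[m])); st=m&(S<60)
lead(m,16.5,np.arange(-30,40,5),98,0)
a=np.radians(16.5);ex=np.array([np.cos(a),np.sin(a)]);ey=np.array([-ex[1],ex[0]])
q=(C[m][:,:2]-[557.5,-36.6]); print("y range",np.percentile(q@ey,[0.5,99.5]),"x range",np.percentile(q@ex,[1,99]))
# tilt of stock top
A=np.c_[q@ex,q@ey,np.ones(len(q))]; w=(q@ex>-51); print("tilt", np.linalg.lstsq(A[w],C[m][w][:,2],rcond=None)[0])
# front edge pixel lines
E
python3 vise.py w9 16.5 | head -2
```

```text
face
x at y0 -0.31 yaw 16.25 rms 0.1 x-range [-0.5 -0.5 -0.6 -0.5 -0.5 -0.4 -0.3 -0.3 -0.2 -0.2 -0.2 -0.2 -0.5 -0.4]
square z 77.30176299716645
x at y0 -29.69 yaw 16.57 rms 0.02 x-range [-29.6 -29.7 -29.7 -29.7 -29.7 -29.7 -29.7 -29.7 -29.7 -29.7 -29.7 -29.7
 -29.8 -29.7]
y range [-42.1249355   46.49196975] x range [-54.97855842 -29.61014636]
tilt [-4.20457908e-02 -5.28560095e-03  7.55423053e+01]
hosel 115.23076629638672 75.69230651855469 33.42271423339844 1109 [[559.9  -2.1  86.5]] [559.9  -5.9  86.8]
plate z 5.362838154883178
```

Call:
{"name": "apply_moves", "arguments": {"targets": [[15, [0.5, -2, -15], [0, 0, -0.3]], [15, [0.5, -2, -30], [0, 0, -0.3]], [15, [0.5, -2, -42], [0, 0, -0.3]], [15, [0.5, -2, -48], [0, 0, -0.3]], [15, [0.5, -2, -51], [0, 0, -0.3]], [15, [0.5, -2, -53.5], [0, 0, -0.3]], [15, [0.5, -2, -54], [0, 0, -0.3]], [15, [0.5, -2, -54], [0, 0, -0.3]]]}}

```text
time_s: 33.3
eef_pos: [494.7, -89.5, 5.6]
ee_rot: [0.0, 0.99, 0.142, 0.0]
force: [-0.3, 0.5, -2.8]
grip_width: 0.255
grip_force: 118.7
```

Call:
{"name": "apply_moves", "arguments": {"targets": [[15, [0, 0, 0], [0, 0, 0]], [15, [0, 0, 0], [0, 0, 0]], [15, [0, 0, 0], [0, 0, 0]]], "squeeze": 20}}

```text
time_s: 33.6
eef_pos: [494.6, -89.5, 5.5]
ee_rot: [0.0, 0.99, 0.142, 0.0]
force: [-0.5, 1.0, -2.5]
grip_width: 0.258
grip_force: 118.7
```

Call:
{"name": "apply_moves", "arguments": {"targets": [[14, [0, 0, -1], [0, 0, 0]], [22, [0, 0, -1], [0, 0, 0]], [22, [0, 0, -1], [0, 0, 0]], [22, [0, 0, -1], [0, 0, 0]]], "squeeze": 20}}

```text
time_s: 34.0
eef_pos: [494.6, -89.6, 4.8]
ee_rot: [0.0, 0.99, 0.142, 0.0]
force: [-3.8, 0.4, 6.6]
grip_width: 0.265
grip_force: 99.2
```

Call:
{"name": "apply_moves", "arguments": {"targets": [[40, [0, 0, 0], [0, 0, 0]], [40, [0, 0, 0], [0, 0, 0]], [40, [0, 0, 0], [0, 0, 0]], [15, [0, 0, 0], [0, 0, 0]], [15, [0, 0, 0], [0, 0, 0]], [15, [0, 0, 0], [0, 0, 0]], [15, [0, 0, 0], [0, 0, 0]], [15, [0, 0, 0], [0, 0, 0]], [15, [0, 0, 0], [0, 0, 0]]], "squeeze": 20}}

```text
time_s: 34.9
eef_pos: [494.6, -89.6, 4.4]
ee_rot: [0.0, 0.99, 0.142, 0.0]
force: [-0.1, -0.1, 1.6]
grip_width: 0.294
grip_force: 22.5
```

Call:
{"name": "apply_moves", "arguments": {"targets": [[15, [6, 1.7, 0], [0, 0, 0]], [15, [13, 3.8, 0], [0, 0, 0]], [15, [19, 5.6, 0], [0, 0, 0]], [15, [23, 6.7, 0], [0, 0, 0]], [15, [25, 7.3, 0], [0, 0, 0]], [15, [25, 7.3, 0], [0, 0, 0]]]}}

```text
time_s: 35.5
eef_pos: [520.0, -82.0, 4.3]
ee_rot: [0.0, 0.99, 0.142, 0.0]
force: [-0.9, 0.2, 2.3]
grip_width: 0.296
grip_force: 22.6
```

```bash
cat > flush.py <<'E'
from h import *
import sys
z=np.load(sys.argv[1]+".npz"); im,d=z["im"],z["d"]; c,f,_=cam("wrist"); ci=(c,f,z["E"]); C=cloud(ci,d); X,Y,Z=C[...,0],C[...,1],C[...,2]; H,S,V=hsvm(im)
a=np.radians(16.3);ex=np.array([np.cos(a),np.sin(a)]);ey=np.array([-ex[1],ex[0]]);F=np.array([557.5,-36.6])
qx=(C[...,:2]-F)@ex; qy=(C[...,:2]-F)@ey
def lead(m,front):
    o=[]
    for t in np.arange(-40,41,5):
        w=m&(abs(qy-t)<2.5)
        if w.sum()>8: o.append((t,np.percentile(qx[w],front)))
    o=np.array(o); k=np.polyfit(o[:,0],o[:,1],1); print("x0",k[1].round(2),"dyaw",-np.degrees(np.arctan(k[0])).round(2),o[:,1].round(1))
box=(abs(qx)<70)&(abs(qy)<80)
print("face"); lead(box&(S<60)&(Z>31)&(Z<58)&(qx<15)&(qx>-8),3)
m=max(blobs(box&(Z>19)&(Z<28.5)&(V<140)&(qx<4)),key=lambda t:t[1][4])[2]
print("square z",np.median(Z[m])); lead(m,98); print("rear");lead(m,2); print("y",np.percentile(qy[m],[1,99]))
q=np.c_[qx[m],qy[m],np.ones(m.sum())]; print("tilt",np.linalg.lstsq(q,Z[m],rcond=None)[0].round(3))
E
python3 - <<'E'
from h import *
s,ci,im,d=snap("w10"); print(s["eef_pos"],s["force"],s["grip_force"])
E
python3 flush.py w10
```

```text
[519.97371875 -82.02834939   4.28732707] [-0.88097476  0.17549566  2.32684269] 22.628662884235382
face
x0 0.2 dyaw -0.21 [ 0.1  0.   0.1  0.   0.1  0.1  0.1  0.2  0.2  0.2  0.3  0.2  0.4  0.9
  0.5 -0.2  0.1]
square z 24.282039427959518
x0 -3.98 dyaw -1.76 [-5.1 -5.3 -4.9 -4.8 -4.6 -4.5 -4.3 -4.  -3.9 -3.7 -3.6 -3.3 -3.2 -3.1
 -3.1 -3.1 -3. ]
rear
x0 -28.01 dyaw 0.66 [-27.5 -27.5 -27.6 -27.9 -27.9 -27.8 -27.8 -27.9 -27.7 -28.3 -28.3 -28.3
 -28.3 -28.3 -28.3 -28.3 -28.4]
y [-44.43630661  43.02879127]
tilt [ 1.000e-03 -2.000e-03  2.429e+01]
```

Call:
{"name": "apply_moves", "arguments": {"targets": [[15, [0.7, 0.2, 0], [0, 0, 0]], [15, [1.2, 0.35, 0], [0, 0, 0]], [15, [1.7, 0.5, 0], [0, 0, 0]], [15, [2.0, 0.6, 0], [0, 0, 0]], [15, [2.0, 0.6, 0], [0, 0, 0]]]}}

```text
time_s: 36.05
eef_pos: [521.2, -81.7, 4.3]
ee_rot: [-0.0, 0.99, 0.142, -0.0]
force: [-5.1, -2.2, 5.3]
grip_width: 0.292
grip_force: 22.8
```

Call:
{"name": "apply_moves", "arguments": {"targets": [[15, [0.5, 0.1, 0], [0, 0, 0]], [15, [1.0, 0.3, 0], [0, 0, 0]], [15, [1.0, 0.3, 0], [0, 0, 0]], [15, [1.0, 0.3, 0], [0, 0, 0]]]}}

```text
time_s: 36.45
eef_pos: [522.1, -81.4, 4.2]
ee_rot: [-0.0, 0.99, 0.142, -0.001]
force: [-6.2, -2.2, 5.2]
grip_width: 0.294
grip_force: 22.8
```

```bash
python3 - <<'E'
from h import *
s,ci,im,d=snap("w11"); print(s["eef_pos"],s["force"],s["grip_force"],s["wrist_torque"])
E
sed -i 's/(V<140)/(S<255)/' flush.py; python3 flush.py w11
```

```text
[522.0600687  -81.41281596   4.22850074] [-6.18976277 -2.17321392  5.19563809] 22.831368148326874 [-0.34313127  0.88901549  0.05039278]
face
x0 0.23 dyaw -0.19 [ 0.1  0.1  0.   0.1  0.1  0.2  0.2  0.3  0.2  0.2  0.3  0.3  0.3  1.
  0.5 -0.1  0.1]
square z 24.311828614484824
x0 -4.19 dyaw -2.34 [-5.7 -5.7 -5.4 -5.2 -5.1 -4.8 -4.7 -4.4 -4.2 -4.  -3.8 -3.7 -3.4 -3.2
 -2.9 -2.6 -2.6]
rear
x0 -25.95 dyaw 0.38 [-25.7 -25.7 -25.7 -25.6 -25.7 -26.  -26.1 -25.9 -26.1 -26.1 -26.1 -26.1
 -26.1 -25.9 -26.1 -26.1 -26.2]
y [-44.73994497  42.99595755]
tilt [ 9.0000e-03 -1.0000e-03  2.4451e+01]
```

Call:
{"name": "apply_moves", "arguments": {"targets": [[15, [0.5, 0.1, 0], [0, 0, 0]], [15, [1.0, 0.3, 0], [0, 0, 0]], [15, [1.0, 0.3, 0], [0, 0, 0]], [15, [1.0, 0.3, 0], [0, 0, 0]]]}}

```text
time_s: 36.9
eef_pos: [522.2, -81.3, 4.1]
ee_rot: [-0.0, 0.99, 0.142, -0.002]
force: [-9.7, -4.5, 8.4]
grip_width: 0.295
grip_force: 23.1
```

```bash
python3 - <<'E'
from h import *
s,ci,im,d=snap("w12"); print(s["eef_pos"],s["force"])
E
python3 flush.py w12 | tail -4
```

```text
[522.16604339 -81.34419543   4.12554558] [-9.70292383 -4.49069362  8.42047623]
x0 -25.86 dyaw 0.03 [-25.9 -25.8 -25.8 -25.8 -25.9 -25.7 -26.  -25.8 -25.9 -25.8 -25.7 -26.
 -25.9 -25.8 -26.  -25.8 -25.9]
y [-44.73428021  42.90438594]
tilt [ 1.2000e-02 -1.0000e-03  2.4511e+01]
```

Firm contact and aligned. Releasing and retreating.

Call:
{"name": "apply_moves", "arguments": {"targets": [[30, [-0.8, -0.2, 0], [0, 0, 0]], [40, [-1, -0.3, 0], [0, 0, 0]], [50, [-1, -0.3, 0], [0, 0, 0]], [50, [-1, -0.3, 0], [0, 0, 0]], [50, [-1, -0.3, 8], [0, 0, 0]], [50, [-1, -0.3, 25], [0, 0, 0]], [50, [-1, -0.3, 60], [0, 0, 0]], [50, [-1, -0.3, 100], [0, 0, 0]], [50, [-10, -0.3, 145], [0, 0, 0]], [60, [-20, 0, 190], [0, 0, 0]], [60, [-30, 0, 235], [0, 0, 0]], [60, [-30, 0, 275], [0, 0, 0]], [60, [-30, 0, 275], [0, 0, 0]], [60, [-30, 0, 275], [0, 0, 0]], [60, [-30, 0, 275], [0, 0, 0]]]}}

```text
time_s: 38.45
eef_pos: [493.1, -80.8, 278.3]
ee_rot: [-0.001, 0.99, 0.142, -0.001]
force: [0.2, -0.7, -0.8]
grip_width: 0.702
grip_force: 0.0
```

```bash
python3 - <<'E'
from h import *
s,ci,im,d=snap("w13"); print(s["eef_pos"],s["time_s"],s["force"])
a,da=capture("side"); b,_=capture("scene")
C=cloud(cam("side"),da); H,S,V=hsvm(a); ws=(C[...,2]>80)&(C[...,2]<150)&(C[...,1]>150)
for q in blobs(((H<8)|(H>172))&(S>120)&ws,15): print("reamer",np.median(C[q[2]],0).round(),C[q[2]][:,2].max())
cv2.imwrite("pics/x7.png",np.vstack([np.hstack([im[:300,:400],cv2.resize(a[160:340,200:440],(400,300))]),np.hstack([cv2.resize(b[160:340,200:440],(400,300)),cv2.resize(a,(400,300))])]))
E
python3 flush.py w13; python3 tops.py w13
```

```text
[493.10767696 -80.78305067 278.28782041] 38.45 [ 0.21440058 -0.7400432  -0.77417487]
reamer [602. 231. 113.] 130.23136539031464
reamer [559. 233. 114.] 130.40467116390823
reamer [517. 236. 114.] 130.098311596524
face
x0 0.15 dyaw -0.17 [0.1 0.1 0.1 0.1 0.1 0.1 0.1 0.1 0.1 0.2 0.2 0.2 0.2 0.2 0.3 0.3 0.3]
square z 24.18175157054901
x0 -0.61 dyaw -0.02 [-0.6 -0.6 -0.6 -0.6 -0.6 -0.6 -0.6 -0.6 -0.6 -0.6 -0.6 -0.6 -0.6 -0.6
 -0.6 -0.6 -0.6]
rear
x0 -25.77 dyaw -0.01 [-25.8 -25.8 -25.8 -25.7 -25.8 -25.8 -25.8 -25.8 -25.8 -25.8 -25.8 -25.8
 -25.8 -25.8 -25.8 -25.8 -25.7]
y [-45.19612805  42.97917343]
tilt [-1.0000e-03 -2.0000e-03  2.4166e+01]
w13 red [ 6. 46.] 207 circ 1.0 44.5 8.6 z 97.3 [[562.  220.5  97.3]] med [562.3 220.7  96. ]
w13 red [ 3. 95.] 98 circ 0.5 95.0 7.0 z 91.9 [[520.4 222.7  91.9]] med [520.2 222.8  90.3]
w13 yel [258. 124.] 96 circ 255.5 125.5 0.7 z 124.0 [[556.9  -7.4 124. ]] med [558.   -6.6 123.9]
```

View pics/x7.png

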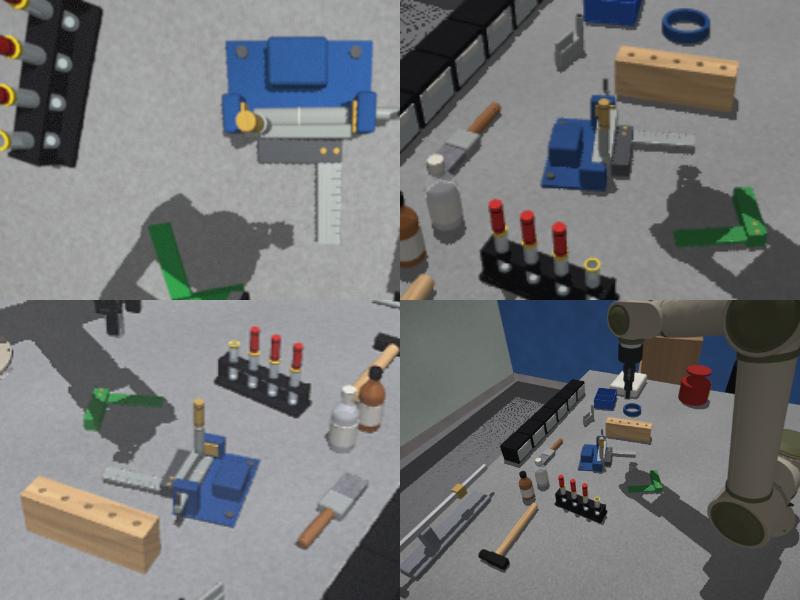

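All four views agree: three reamers seated in the tubes, the gauge seated in the hosel, and the square flush along the face with its blade pointing out.

```bash
python3 -c "
from h import *
im,d=np.load('w13.npz')['im'],np.load('w13.npz')['d'];C=cloud(cam('wrist'),d);m=(abs(C[...,0]-559)<12)&(abs(C[...,1])<12)&(C[...,2]>100);print('gauge top',np.percentile(C[m][:,2],90))
print(ctrl.finish_job())"
```

```text
gauge top 132.0472712542168
the job is handed in; nothing more can be done
None
```

The job is handed in: all three reamers are home in guard tubes of their own, the gauge is fully down in the hosel, and the square lies flat and flush on the putter face, within 1 mm and centred to about 1 mm by the last wrist image; the judge's result was not shown to me.

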